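Reset a ratchet book rest to its lowest notch

ROBOT

A 6-joint arm with a two-finger parallel gripper is mounted at the origin on a cart in front of the work surface, level with it; the furniture and walls round the work are solid. World frame = base frame: x ahead of the robot, y to its left, z up, the work surface at z = 0. Lengths are in mm, angles in rad, forces in N, time in s.
With the tool pointing down it reaches from about 275 to 750 mm from the base axis. Payload 10.2 kg.
Tool frame: the origin (TCP) lies on the front face of the gripper's body, between the roots of the fingers; the fingertips stand 73 mm ahead of it and the grasp point (between the pads) lies 54 mm ahead of it; z points along the fingers, y is the line along which they close (so a half turn about z gives the same grasp; the last joint's range is limited). The gripper opens to 85 mm and grips with 20 to 120 N. Pads are 22 mm wide; open, the fingers measure 114 mm over their backs; the gripper's body (76 mm by 85 mm) begins 54 mm behind the grasp point. The pads swing forward as they close: fully open they stand 13 mm farther back than shut.
Start: joints at [1.007, 0.313, 1.498, -0, 1.331, -0.223], TCP at [175.49, 494.808, 303.894] pointing down, gripper open.
Joint ranges: [-2.94, 2.94], [-0.97, 2.17], [0.19, 2.56], [-1.23, 4.37], [0.02, 3.11], [-2.88, 2.88]. Speed limits (rad/s): [2.39, 2.39, 3.01, 3.14, 3.14, 3.14].

INTERFACE

Orientations are given as a unit quaternion [w, x, y, z].
In Python, from rig import * gives the robot as it stands.
- The arm moves only by the tool step_arm, never from a script. Its argument "plan" is a list of rows, each an object with "offset": the shift along the tool's x, y, z in cm, a list of three; "rot": the turn, a rotation vector about the tool's x, y, z in degrees, a list of three; "gripper": the finger opening in cm, from 0 to 8.54. In form: [{"offset": [x, y, z], "rot": [wx, wy, wz], "gripper": gripper}, ...]. A call has 1 to 12 rows; each row is the pose to reach, as a shift and turn from the pose commanded when the call began, along the tool's axes at that moment; what a row does not reach only later rows make up. A row lasts 1/10 s, in which the tool goes at most 50 mm and 8.59 degrees, less where a joint would pass 70% of its speed; a pose out of reach is approached as far as the arm can. A call with a gripper value outside its range is refused whole. The fingers move at their own pace and stop on an object; "squeeze" is the grip in N (left out, the last holds). Time passes only in rows, so rows that repeat a pose let the fingers close. It gives the time, the measured TCP pose, the force, the opening and the grip force at its end, in the units of the state.
- sense(): the state, without advancing time (a new reading comes with each control period).
- capture(name): name is "scene" or "top" or "wrist"; returns a dict with "color" (420x560x3 uint8, red, green, blue), "depth" (420x560 float32, mm along the optical axis (not along the pixel's ray), 0 where there is no reading), "vertical_fov" (degrees; the focal length in pixels is half the picture's height over the tangent of half this angle, whatever the lens; pixels are square), "cx", "cy" (the principal point, pixels), "rvec" (rotation vector, rad) and "tvec" (3), from world to camera coordinates, as OpenCV has them; the wrist camera has in their place "mount" (4x4, takes a point from camera to tool coordinates, whose origin is the TCP and whose axes are the flange's). Camera axes: x right, y down, z forward; pixel columns grow to the right and rows downward; lengths in mm; the calibration is good to about 2 mm. A picture is of the moment at which its call begins: read the wrist's pose just before it.
- finish_job(): hands the job in; it is judged then, once.
The state is a dict: "time_s": time; "joints": joint angles; "dq": joint speeds; "tau": joint torques, N m; "eef_pos": TCP position; "ee_rot": TCP orientation; "force": force on the tool from outside, world axes, zero at the start; "wrist_torque": the same for the moment, N m; "grip_width": opening from 0.0 (shut) to 1.0 (fully open); "grip_force": force on a finger pad.
Only numpy, scipy, OpenCV 4.12 (cv2) and the standard library are available. Lean on these libraries where they do the work, as an engineer would, in place of code of your own. Each camera call takes 0.05 s, during which the arm holds its last target. There are 200 camera calls.

TASK

The tilting book rest on the worktop stands too steep, and its ratchet only lets the board go up. Take the board by its lift bar, raise it through the remaining notches until you feel the top stop, without straining against it, so that the pawl is thrown out; lower the board gently all the way down flat, which sets the pawl again; then raise it to its first, lowest notch, and leave it resting there on the pawl. Never force the board against its stop, pawl or posts, and leave the things around undisturbed.

Things in the scene. Friction and masses are not known exactly. Their poses are not given: they have to be found in the camera images.
- stand: Grey base plate of the book rest, 200 x 230 x 10 mm, fixed. Origin: on the worktop, straight under the middle of the hinge axis. x: level, square to the hinge, from the hinge towards the lift bar; y: along the hinge, towards the ratchet wheel; z up. The hinge axis is parallel to y, 85 mm above the origin.
- board: White board, 163 (x) x 220 (y) x 10 mm, with a lip at the hinge edge and a closed blue notebook clipped on; 0.5 to 0.75 kg, about 3 N to lift at the bar. Origin on the hinge axis, mid-width; x along the board to the free edge, y along the hinge, z out of its top face. The slab lies at z = 5 to 15 mm, the notebook up to z = 30 mm. The hinge is damped: let go, the board falls at about 1 rad/s.
- bar (a point): Middle of the lift bar: round steel bar, 12 mm diameter, parallel to the hinge, free over 100 mm between its arms, at x = 220, z = 20 mm in the board's frame (221 mm from the hinge axis). It turns in a light grip as the board tilts. 51 mm are free between bar and board edge, nothing lies beyond the bar. With the board flat it is 105 mm above the worktop.
- tilt (a joint): Tilt of the board (rad): 0 = flat on its two posts; grows as the bar rises. A pawl holds it in notches at about 0.19, 0.37, 0.54 (each up to 0.03 off) and lets it rise freely. It starts in the second or third notch. The top stop is met somewhere from 0.80 to 1.11: its setting differs from start to start and is not measured, only its resistance shows it.
- wheel (a point): Centre of the aluminium ratchet wheel (radius 60 mm) on the board's +y side, on the hinge axis. Its cam throws the pawl out about 0.03 to 0.05 rad before the top stop; give the pawl half a second at the stop to fall clear. Thrown out, it lets the board down past all notches. Raised from flat again, it drops into the first notch about 0.02 to 0.04 rad above the tilt at which the board then rests.
- posts (a point): Point midway between the two rubber-topped posts (16 mm diameter, 120 mm apart) on which the flat board lies, at their top, 90 mm above the worktop, 148 mm from the hinge. As the board is lowered on to them the pawl is pushed back in, by 0.03 rad before flat at the latest; the board's own weight is enough for that.
- ratchet: Grey bracket, fixed, 115 to 165 mm to the +y side of the board's middle. With it belong the two posts, the 55 mm steel pawl that stands under the wheel's teeth, and a dark arm, 0.23 m high, with the top stop pin over a steel lug on the board's side, 150 mm from the hinge. These carry the board's load, 7 to 13 N on the pawl in a notch, where 1 N more at the bar puts 4 N on the pawl; they give a little, about 10 N/mm. Origin and axes as stand.
- beaker: Clear empty beaker, 54 mm diameter, 67 mm high, loose, upright; origin: centre of its underside.
- brown_bottle: Brown glass bottle with black cap, 40 mm diameter, 80 mm high, loose, upright; origin: centre of its underside.
- dish: Closed flat round dish, 90 mm diameter, 18 mm high, loose; origin: centre of its underside.
There are look-alikes about, which are no part of the job. There is more than one size of the brown_bottle; the one meant has the size given above.

How it is judged (in metres and radians):
On the way, in this order (a step that is already met when the one before it is completed fails the run):
1. the board is raised beyond its last notch, towards the top stop (value of joint tilt above 0.7 rad), for 0.1 s.
2. the board is lowered down flat on its posts (value of joint tilt below 0.03 rad), for 0.1 s.
At the end, for the whole second after the job is handed in: The board rests still in its first notch (tilt 0.14 to 0.29 rad, moving less than 0.03 rad/s), and the beaker, bottle and dish stand upright (within 0.2 rad) (value of joint tilt between 0.14 and 0.29 rad and velocity of joint tilt between -0.03 and 0.03 rad/s and angle between each of beaker, brown_bottle, dish's own z axis and vertical below 0.2 rad); the robot touches nothing.
It fails at once if the board is strained or knocked against its stop, pawl or posts (over 45 N between board and ratchet) (contact force between board and ratchet above 45 N).
It fails at once if the board comes down on its posts faster than 0.6 rad/s (value of joint tilt below 0.1 rad and velocity of joint tilt below -0.6 rad/s).
It fails at once if the beaker, bottle or dish is moved more than 20 mm (distance of any of beaker, brown_bottle, dish from where it was at the start of the episode above 0.02 m).
It also fails if it takes over 72 s, if anything falls off the work surface, if the arm or the gripper's body presses on something with over 40 N, if the wrist force passes 120 N, or if a joint passes its speed limit or range.

## Working session

There is one attempt and no reset: what is moved stays moved. The work goes in short steps, Python scripts to look and compute and a tool call to move; the robot and the scene stay as the last step left them, time stands still between calls to the robot, and variables do not carry over. Pictures are saved under pics/ and viewed, at most 10 in all, crops included, and the job is handed in when it is done.

Besides the shell and the picture viewer there is one more tool, called after "Request:" as a command line: name --argument value ..., lists and objects as JSON in quotes. step_arm: Moves the arm, as the interface text tells. Its arguments: {"type":"object","properties":{"plan":{"type":"array"},"squeeze":{"type":"number"}},"required":["plan"]}

```bash
mkdir -p pics; cat > h.py <<'E'
from rig import *
import numpy as np, cv2, pickle
from scipy.spatial.transform import Rotation as R
def foc(c): return c["color"].shape[0]/2/np.tan(np.radians(c["vertical_fov"])/2)
def world(c,u,v,d=None):
    if d is None: d=c["depth"][int(v),int(u)]
    f=foc(c); p=np.array([(u-c["cx"])/f*d,(v-c["cy"])/f*d,d])
    return R.from_rotvec(np.ravel(c["rvec"])).inv().apply(p-np.ravel(c["tvec"]))
def cloud(c):
    v,u=np.mgrid[0:420,0:560]; d=c["depth"]; f=foc(c)
    P=np.stack([(u-c["cx"])/f*d,(v-c["cy"])/f*d,d],-1).reshape(-1,3)-np.ravel(c["tvec"])
    return R.from_rotvec(np.ravel(c["rvec"])).inv().apply(P).reshape(420,560,3)
E
python3 - <<'E'
from h import *
print(sense())
for n in("scene","top"):
    c=capture(n); pickle.dump(c,open(n+".pkl","wb")); cv2.imwrite(f"pics/{n}.png",cv2.resize(c["color"][...,::-1],(800,600)))
E
```

```text
{'time_s': 0.0, 'joints': array([ 1.00658836e+00,  3.13427311e-01,  1.49843683e+00,  2.96572293e-05,
        1.33098132e+00, -2.23417344e-01]), 'dq': array([-1.17533320e-03, -7.77883915e-04,  6.92510353e-05, -1.61032513e-03,
        7.17323046e-04,  3.60438999e-05]), 'tau': array([-3.68968376e-04, -4.12266648e+01, -2.59742939e+01, -2.21430714e-04,
        4.14602197e-03,  5.69300511e-06]), 'eef_pos': array([175.39755024, 494.66105299, 303.34672086]), 'ee_rot': array([-2.53657078e-04,  1.69575395e-01,  9.85517018e-01, -5.72925271e-04]), 'force': array([-0.48781788,  0.2717953 , -1.08244885]), 'wrist_torque': array([0.06034988, 0.02532288, 0.04088003]), 'grip_force': 0.0, 'grip_width': 1.0008836665480227}
```

View pics/scene.png

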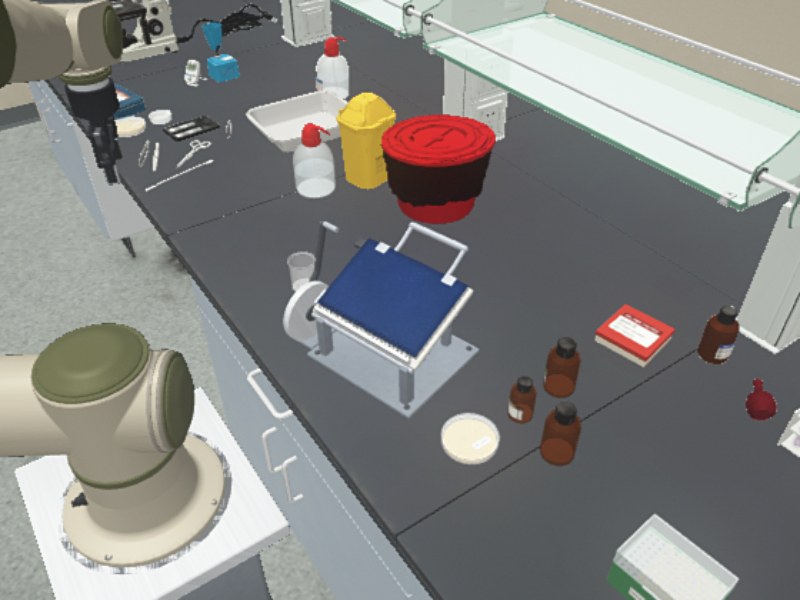

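View pics/top.png

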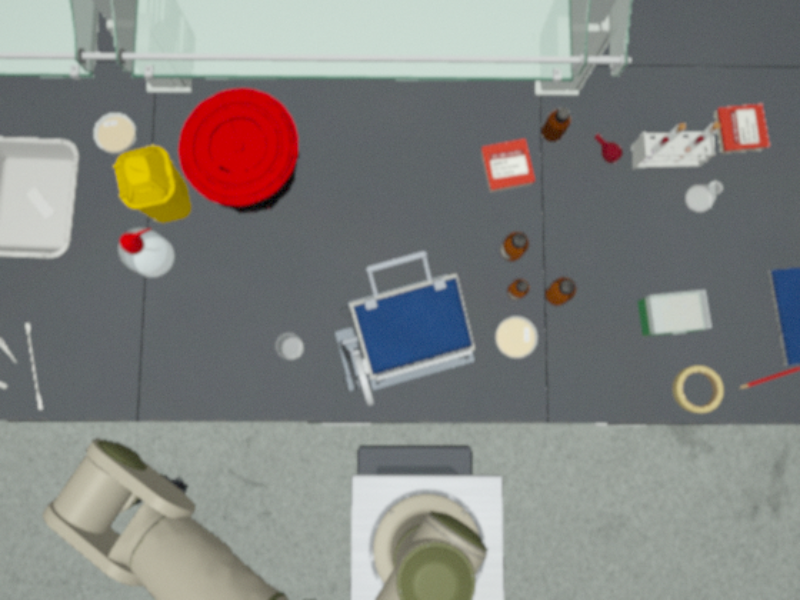

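Scene view: the lift bar is at about (437,235), with the arch beyond the blue board. The wheel is at (305,310), and the beaker is at (300,265). The small brown bottle is at (522,400) with larger look-alikes at (562,365), (560,435) and (720,335), and the dish is at (470,438). Top view: the bar runs from (370,268) to (427,254). The only things that could be mistaken for the bar are the shelf rails and the drawer handles.

```bash
python3 - <<'E'
from h import *
for n in("scene","top"):
    c=pickle.load(open(n+".pkl","rb")); P=cloud(c); col=c["color"].astype(int)
    print(n,"cam",R.from_rotvec(np.ravel(c["rvec"])).inv().apply(-np.ravel(c["tvec"])), foc(c))
    blue=(col[...,2]>col[...,0]+50)&(c["depth"]>0)&(np.hypot(P[...,0]-400,P[...,1])<260)&(P[...,2]>60)
    q=P[blue]; m=np.median(q,0)
    for k in range(4):
        m=q.mean(0); nn=np.linalg.svd(q-m,full_matrices=False)[2][2]; r=(q-m)@nn; q=q[abs(r)<4]
    nn*=np.sign(nn[2]); print("blue",len(q),m,"n",nn,"tilt",np.arccos(nn[2]),"yaw",np.arctan2(-nn[1],-nn[0]))
    rect=cv2.minAreaRect(np.argwhere(blue)[:,::-1].astype(np.float32)); print(rect)
    x=np.array([nn[2],0,0]); 
    mk=(P[...,2]>150)&(P[...,0]>m[0]+90)&(P[...,0]<m[0]+260)&(abs(P[...,1]-m[1])<150)&(c["depth"]>0)&~blue
    w=P[mk]; print(len(w)); v,u=np.nonzero(mk)
    if len(w): 
        o=np.argsort(-w[:,0])[:40]; print(np.c_[u[o],v[o],w[o].round()][::2].astype(int).tolist())
c=pickle.load(open("scene.pkl","rb"));a=cv2.resize(c["color"][145:215,260:340,::-1],None,fx=5,fy=5,interpolation=2)
c=pickle.load(open("top.pkl","rb"));b=cv2.resize(c["color"][165:235,240:320,::-1],None,fx=5,fy=5,interpolation=2)
cv2.imwrite("pics/crop.png",np.hstack([a,b]))
E
```

```text
scene cam [ -28.31948001 -702.79156762  870.49912181] 492.2733651795133
blue 4240 [454.05357275  29.02497643 140.30960098] n [-0.35932721 -0.10401327  0.927397  ] tilt 0.38340305187161977 yaw 0.2817654349354592
((274.332275390625, 205.80401611328125), (85.05181121826172, 60.86774444580078), 28.88658332824707)
321
[[327, 173, 594, 12, 189], [324, 171, 593, 22, 189], [327, 174, 593, 11, 187], [325, 172, 591, 16, 191], [324, 172, 590, 19, 189], [323, 171, 590, 23, 190], [325, 176, 588, 12, 182], [323, 172, 588, 20, 189], [325, 174, 588, 12, 188], [322, 171, 588, 24, 190], [324, 175, 587, 15, 184], [319, 169, 587, 34, 190], [325, 175, 587, 11, 187], [324, 177, 586, 13, 180], [324, 178, 586, 12, 177], [323, 173, 585, 17, 189], [323, 174, 585, 16, 187], [323, 175, 585, 15, 185], [324, 176, 584, 11, 185], [317, 168, 584, 38, 192]]
top cam [ 300.22438404   80.80174331 1492.21307883] 481.2933310823306
blue 2841 [452.29634464  32.75574859 142.10075448] n [-0.36099268 -0.10251408  0.92691701] tilt 0.3846841388604628 yaw 0.27669394444778544
((289.5660400390625, 227.9811248779297), (48.076194763183594, 72.52637481689453), 74.05460357666016)
301
[[297, 175, 597, 12, 183], [298, 176, 593, 10, 187], [294, 176, 593, 21, 189], [297, 176, 592, 13, 192], [295, 176, 592, 18, 193], [297, 177, 590, 13, 190], [289, 177, 589, 35, 192], [292, 177, 589, 27, 193], [291, 177, 589, 29, 193], [295, 177, 588, 19, 197], [285, 178, 587, 46, 188], [286, 178, 587, 43, 190], [290, 178, 587, 32, 191], [292, 178, 586, 27, 192], [288, 178, 586, 38, 193], [289, 178, 586, 35, 194], [291, 178, 586, 30, 196], [296, 179, 584, 15, 188], [288, 179, 584, 38, 189], [283, 179, 584, 51, 189]]
```

View pics/crop.png

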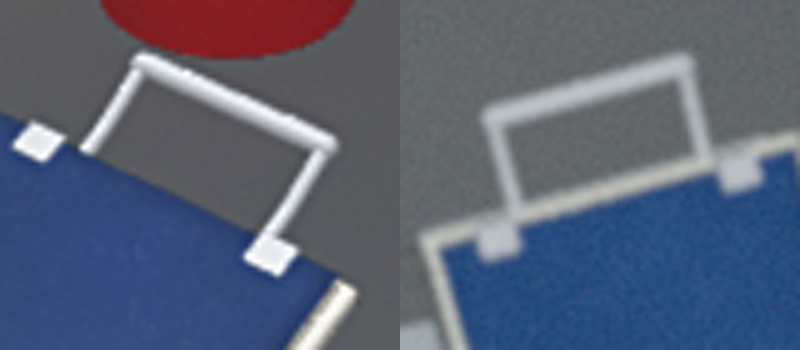

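Crop: the scene bar ends are at px (288.6,157.6) and (326.6,174.0). The top bar ends are at (258,188.6) and (297.2,177.4). The tilt is about 0.384, so the board is in notch 2. I'll triangulate the bar and work out the pregrasp.

```bash
cat >> h.py <<'E'
def proj(c):
    f=foc(c);K=np.array([[f,0,c["cx"]],[0,f,c["cy"]],[0,0,1]])
    return K@np.c_[R.from_rotvec(np.ravel(c["rvec"])).as_matrix(),np.ravel(c["tvec"])]
def pose():
    s=sense();q=np.roll(s["ee_rot"],-1);return np.array(s["eef_pos"]),R.from_quat(q)
def rel(p,Rt,p0,R0): return (R0.inv().apply(p-p0)/10).round(2), np.degrees((R0.inv()*Rt).as_rotvec()).round(1)
def tool(yaw,pitch):  # z = -board normal, y along -+ radial
    z=np.array([np.sin(pitch)*np.cos(yaw),np.sin(pitch)*np.sin(yaw),-np.cos(pitch)]); y=np.array([np.cos(pitch)*np.cos(yaw),np.cos(pitch)*np.sin(yaw),np.sin(pitch)])
    return R.from_matrix(np.c_[np.cross(y,z),y,z])
E
python3 - <<'E'
from h import *
a,b=[pickle.load(open(n+".pkl","rb")) for n in("scene","top")]
A=np.array([[288.6,157.6],[326.6,174.0]]).T;B=np.array([[258,188.6],[297.2,177.4]]).T
X=cv2.triangulatePoints(proj(a),proj(b),A,B);X=(X[:3]/X[3]).T;print(X)
d=X[0]-X[1];print("len",np.linalg.norm(d),"yaw",np.arctan2(-d[0],d[1]))
m=X.mean(0);print("mid",m);yaw=.277;t=.384
h=m-np.r_[(220*np.cos(t)-20*np.sin(t))*np.array([np.cos(yaw),np.sin(yaw)]),220*np.sin(t)+20*np.cos(t)];print("hinge",h)
p0,R0=pose();Rt=tool(yaw,t)
n=-Rt.as_matrix()[:,2]
print(rel(m+n*134+[0,0,100],Rt,p0,R0), m+n*134+[0,0,100])
print("up",rel(p0+[0,0,130],R0,p0,R0))
E
```

```text
[[558.23632324 119.86724491 186.05355855]
 [590.37523243  11.36463018 187.31238535]]
len 113.16939309269891 yaw 0.2879706034143727
mid [574.30577784  65.61593754 186.68297195]
hinge [385.31023792  11.88279455  85.72042823]
(array([-47.84, -30.03, -10.73]), array([-20.4, -10.5,  53.9])) [526.01871164  51.88748748 410.92422475]
up (array([ 0.0e+00, -1.0e-02, -1.3e+01]), array([0., 0., 0.]))
```

Request:
step_arm --plan '[{"offset":[0,0,-5],"rot":[0,0,0],"gripper":4},{"offset":[0,0,-10],"rot":[0,0,0],"gripper":4},{"offset":[-4,-2.5,-13],"rot":[-2,-1,5],"gripper":4},{"offset":[-8,-5,-13],"rot":[-4,-2,10],"gripper":4},{"offset":[-12,-7.5,-13],"rot":[-6,-3,15],"gripper":4},{"offset":[-16,-10,-13],"rot":[-8,-4,20],"gripper":4},{"offset":[-20,-12.5,-13],"rot":[-10,-5,26],"gripper":4},{"offset":[-24,-15,-13],"rot":[-12,-6,32],"gripper":4},{"offset":[-28,-17.5,-13],"rot":[-14,-7,38],"gripper":4},{"offset":[-32,-20,-13],"rot":[-16,-8,43],"gripper":4},{"offset":[-36,-22.5,-12.5],"rot":[-18,-9,48],"gripper":4},{"offset":[-40,-25,-12],"rot":[-20,-10,52],"gripper":4}]'

```text
time_s: 1.3
eef_pos: [469.7, 123.6, 423.7]
ee_rot: [0.112, 0.58, 0.793, 0.151]
force: [1.3, 1.1, -0.7]
grip_width: 0.472
grip_force: 0.0
```

```bash
cat >> h.py <<'E'
M=np.array([574.3,65.6,186.5]);H=np.array([385.3,11.9,85.5]);YAW=.281
def bar(t): return H+np.r_[(220*np.cos(t)-20*np.sin(t))*np.array([np.cos(YAW),np.sin(YAW)]),220*np.sin(t)+20*np.cos(t)]
E
python3 - <<'E'
from h import *
p0,R0=pose();Rt=tool(YAW,.384);n=-Rt.as_matrix()[:,2]
print(p0,sense()["grip_width"],rel(M+n*114,Rt,p0,R0))
E
```

```text
[469.71612738 123.62374202 423.74029581] 0.47206701862854555 (array([-8.57, -1.2 , 13.69]), array([-0.3, -0.5,  1.4]))
```

Request:
step_arm --plan '[{"offset":[-3,-0.4,3],"rot":[0,0,1],"gripper":4},{"offset":[-6,-0.8,6],"rot":[0,0,1.4],"gripper":4},{"offset":[-8.6,-1.2,9],"rot":[-0.3,-0.5,1.4],"gripper":4},{"offset":[-8.6,-1.2,12],"rot":[-0.3,-0.5,1.4],"gripper":4},{"offset":[-8.6,-1.2,13.5],"rot":[-0.3,-0.5,1.4],"gripper":4},{"offset":[-8.6,-1.2,13.5],"rot":[-0.3,-0.5,1.4],"gripper":4}]'

```text
time_s: 1.9
eef_pos: [531.6, 55.2, 291.7]
ee_rot: [0.112, 0.589, 0.786, 0.151]
force: [0.3, 0.2, 0.1]
grip_width: 0.468
grip_force: 0.0
```

```bash
python3 - <<'E'
from h import *
p0,R0=pose();Rt=tool(YAW,.384);n=-Rt.as_matrix()[:,2]
print(p0,sense()["force"],rel(M+n*54,Rt,p0,R0))
c=capture("wrist");c["mount"]=np.array(c["mount"]);pickle.dump((c,p0,R0),open("w.pkl","wb"))
Ti=np.linalg.inv(c["mount"]);f=foc(c)
im=c["color"][...,::-1].copy()
for g in (-50,0,50):
    x=Ti@np.r_[R0.inv().apply(M+g*np.array([-np.sin(YAW),np.cos(YAW),0])-p0),1]
    u=(c["cx"]+f*x[0]/x[2],c["cy"]+f*x[1]/x[2]);print(g,u,x);cv2.circle(im,tuple(int(round(k)) for k in u),3,(0,255,0),1)
cv2.imwrite("pics/w1.png",im)
E
```

```text
[531.63639841  55.20647489 291.71175567] [0.28852238 0.18429926 0.08514184] (array([-0.2 ,  0.16,  6.  ]), array([-0.4, -0.2,  0.2]))
-50 (np.float64(281.0080310795479), np.float64(320.0138913701968)) [  1.72678982  67.22677008 212.60038026   1.        ]
0 (np.float64(281.3141901087391), np.float64(249.90823637487523)) [  1.80146488  19.27860363 198.42407053   1.        ]
50 (np.float64(281.6674618432025), np.float64(169.01450476974193)) [  1.87613994 -28.66956282 184.24776079   1.        ]
```

View pics/w1.png

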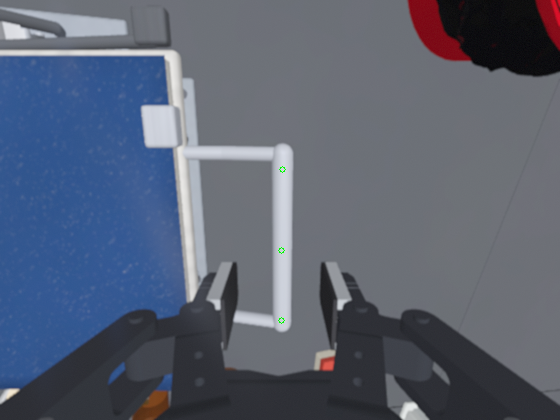

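Wrist view: my predicted bar points (col 281, rows 169/250/320) lie on the bar, which is centred between the fingers. Next: advance, then grip lightly.

Request:
step_arm --plan '[{"offset":[-0.2,0.1,2],"rot":[-0.4,0,0],"gripper":4},{"offset":[-0.2,0.1,4],"rot":[-0.4,0,0],"gripper":4},{"offset":[-0.2,0.1,5],"rot":[-0.4,0,0],"gripper":4},{"offset":[-0.2,0.1,5.7],"rot":[-0.4,0,0],"gripper":4},{"offset":[-0.2,0.1,5.7],"rot":[-0.4,0,0],"gripper":4},{"offset":[-0.2,0.1,5.7],"rot":[-0.4,0,0],"gripper":3},{"offset":[-0.2,0.1,5.7],"rot":[-0.4,0,0],"gripper":2},{"offset":[-0.2,0.1,5.7],"rot":[-0.4,0,0],"gripper":1.5},{"offset":[-0.2,0.1,5.7],"rot":[-0.4,0,0],"gripper":1},{"offset":[-0.2,0.1,5.7],"rot":[-0.4,0,0],"gripper":1},{"offset":[-0.2,0.1,5.7],"rot":[-0.4,0,0],"gripper":1}]' --squeeze 20

```text
time_s: 3.05
eef_pos: [553.2, 59.3, 241.1]
ee_rot: [0.115, 0.588, 0.786, 0.154]
force: [-4.1, -2.9, -1.4]
grip_width: 0.125
grip_force: 20.2
```

```bash
cat >> h.py <<'E'
def path(ts,turn=0):  # offsets from current commanded pose for tilts ts, relative to ts[0]
    p0,R0=pose()
    for t in ts[1:]: print(t,(R0.inv().apply(bar(t)-bar(ts[0]))/10).round(2))
E
python3 - <<'E'
from h import *
s=sense();p0,R0=pose();print(p0,s["force"],s["wrist_torque"],s["grip_force"],p0+54*R0.as_matrix()[:,2],bar(.384))
path([.384]+list(np.arange(.4,.78,.03)))
E
```

```text
[553.18041261  59.28403469 241.0661001 ] [-4.1469139  -2.8836326  -1.41422037] [-0.51950046  0.89090763 -0.07350628] 20.192820131778717 [572.72709038  64.99832695 191.0533592 ] [574.07909596  66.38869328 186.46254372]
0.4 [ 0.   -0.03 -0.35]
0.43000000000000005 [ 0.   -0.11 -1.01]
0.4600000000000001 [ 0.   -0.21 -1.67]
0.4900000000000001 [ 0.   -0.33 -2.32]
0.5200000000000001 [ 0.01 -0.47 -2.97]
0.5500000000000002 [ 0.01 -0.62 -3.61]
0.5800000000000002 [ 0.01 -0.8  -4.25]
0.6100000000000002 [ 0.01 -0.99 -4.88]
0.6400000000000002 [ 0.01 -1.21 -5.51]
0.6700000000000003 [ 0.01 -1.44 -6.13]
0.7000000000000003 [ 0.02 -1.69 -6.74]
0.7300000000000003 [ 0.02 -1.96 -7.35]
0.7600000000000003 [ 0.02 -2.25 -7.94]
```

Request:
step_arm --plan '[{"offset":[0,-0.03,-0.35],"rot":[0,0,0],"gripper":1},{"offset":[0,-0.07,-0.7],"rot":[0,0,0],"gripper":1},{"offset":[0,-0.11,-1.0],"rot":[0,0,0],"gripper":1},{"offset":[0,-0.16,-1.35],"rot":[0,0,0],"gripper":1},{"offset":[0,-0.21,-1.67],"rot":[0,0,0],"gripper":1},{"offset":[0,-0.27,-2.0],"rot":[0,0,0],"gripper":1},{"offset":[0,-0.33,-2.32],"rot":[0,0,0],"gripper":1},{"offset":[0,-0.4,-2.65],"rot":[0,0,0],"gripper":1},{"offset":[0,-0.47,-2.97],"rot":[0,0,0],"gripper":1},{"offset":[0,-0.62,-3.61],"rot":[0,0,0],"gripper":1},{"offset":[0,-0.8,-4.25],"rot":[0,0,0],"gripper":1},{"offset":[0,-0.8,-4.25],"rot":[0,0,0],"gripper":1}]'

```text
time_s: 4.25
eef_pos: [530.3, 52.7, 278.1]
ee_rot: [0.116, 0.588, 0.786, 0.154]
force: [-4.5, -4.2, -7.9]
grip_width: 0.132
grip_force: 20.1
```

```bash
cat >> h.py <<'E'
def tiltcam():
    c=capture("top");P=cloud(c);col=c["color"].astype(int)
    b=(col[...,2]>col[...,0]+50)&(c["depth"]>0)&(np.hypot(P[...,0]-400,P[...,1])<260)&(P[...,2]>60)
    q=P[b]
    for k in range(4):
        m=np.median(q,0) if k==0 else q.mean(0); n=np.linalg.svd(q-m,full_matrices=False)[2][2]; q=q[abs((q-m)@n)<4]
    n=n*np.sign(n[2]);return np.arccos(n[2]),np.arctan2(-n[1],-n[0]),len(q)
E
python3 - <<'E'
from h import *
s=sense();p0,R0=pose();g=p0+54*R0.as_matrix()[:,2];print(s["force"],s["wrist_torque"],s["grip_force"],g-bar(.58),tiltcam())
path([.58]+list(np.arange(.61,.78,.03))+[.8,1.12])
E
```

```text
[-4.52691335 -4.24976574 -7.94515096] [-0.69150557  1.2414435  -0.13264362] 20.13741284608841 [-1.6682159  -1.45271056  5.27610843] (np.float64(0.5960348754436166), np.float64(0.2677207732860711), 262)
0.61 [ 0.   -0.19 -0.63]
0.64 [ 0.   -0.41 -1.26]
0.67 [ 0.   -0.64 -1.88]
0.7000000000000001 [ 0.01 -0.89 -2.49]
0.7300000000000001 [ 0.01 -1.16 -3.1 ]
0.7600000000000001 [ 0.01 -1.45 -3.7 ]
0.8 [ 0.01 -1.86 -4.48]
1.12 [  0.04  -6.19 -10.03]
```

Request:
step_arm --plan '[{"offset":[0,-0.19,-0.63],"rot":[0,0,0],"gripper":1},{"offset":[0,-0.41,-1.26],"rot":[0,0,0],"gripper":1},{"offset":[0,-0.64,-1.88],"rot":[0,0,0],"gripper":1},{"offset":[0,-0.89,-2.49],"rot":[0,0,0],"gripper":1},{"offset":[0,-1.16,-3.1],"rot":[0,0,0],"gripper":1},{"offset":[0,-1.3,-3.4],"rot":[0,0,0],"gripper":1},{"offset":[0,-1.45,-3.7],"rot":[0,0,0],"gripper":1},{"offset":[0,-1.45,-3.7],"rot":[0,0,0],"gripper":1},{"offset":[0,-1.45,-3.7],"rot":[0,0,0],"gripper":1}]'

```text
time_s: 5.2
eef_pos: [504.6, 45.2, 306.8]
ee_rot: [0.116, 0.588, 0.785, 0.155]
force: [-3.2, -2.0, -8.4]
grip_width: 0.135
grip_force: 19.8
```

```bash
cat >> h.py <<'E'
def rep(t):
    s=sense();p0,R0=pose();g=p0+54*R0.as_matrix()[:,2]
    r=np.array([np.cos(YAW),np.sin(YAW),0]);e=r*-np.sin(t)+np.array([0,0,np.cos(t)]);rad=r*np.cos(t)+np.array([0,0,np.sin(t)])
    F=np.array(s["force"]);print(F,"tangential",F@e,"radial",F@rad,s["wrist_torque"],g-bar(t))
E
python3 - <<'E'
from h import *
rep(.76);print(tiltcam())
path([.76]+list(np.arange(.775,1.13,.015)))
E
```

```text
[-3.21126759 -2.00616274 -8.43614943] tangential -3.606007678140571 radial -8.451450084935146 [-0.51295185  1.20403733 -0.08738847] [-1.01059166 -1.33524341  5.2646287 ]
(np.float64(0.756613671733565), np.float64(0.27835903288955516), 334)
0.775 [ 0.   -0.15 -0.3 ]
0.79 [ 0.   -0.3  -0.59]
0.805 [ 0.   -0.46 -0.88]
0.8200000000000001 [ 0.   -0.63 -1.17]
0.8350000000000001 [ 0.   -0.79 -1.45]
0.8500000000000001 [ 0.01 -0.96 -1.74]
0.8650000000000001 [ 0.01 -1.14 -2.02]
0.8800000000000001 [ 0.01 -1.32 -2.3 ]
0.8950000000000001 [ 0.01 -1.5  -2.57]
0.9100000000000001 [ 0.01 -1.69 -2.84]
0.9250000000000002 [ 0.01 -1.89 -3.11]
0.9400000000000002 [ 0.01 -2.08 -3.38]
0.9550000000000002 [ 0.01 -2.28 -3.65]
0.9700000000000002 [ 0.01 -2.49 -3.91]
0.9850000000000002 [ 0.02 -2.69 -4.16]
1.0000000000000002 [ 0.02 -2.91 -4.42]
1.0150000000000001 [ 0.02 -3.12 -4.67]
1.0300000000000002 [ 0.02 -3.34 -4.92]
1.0450000000000004 [ 0.02 -3.56 -5.16]
1.0600000000000003 [ 0.02 -3.79 -5.41]
1.0750000000000002 [ 0.02 -4.02 -5.64]
1.0900000000000003 [ 0.02 -4.26 -5.88]
1.1050000000000004 [ 0.02 -4.49 -6.11]
1.1200000000000003 [ 0.03 -4.73 -6.34]
```

Request:
step_arm --plan '[{"offset":[0,-0.15,-0.3],"rot":[0,0,0],"gripper":1},{"offset":[0,-0.3,-0.59],"rot":[0,0,0],"gripper":1},{"offset":[0,-0.3,-0.59],"rot":[0,0,0],"gripper":1}]'

```text
time_s: 5.55
eef_pos: [499.7, 43.8, 311.2]
ee_rot: [0.116, 0.588, 0.785, 0.155]
force: [-3.7, -2.0, -9.3]
grip_width: 0.135
grip_force: 19.8
```

Request:
step_arm --plan '[{"offset":[0,-0.08,-0.15],"rot":[0,0,0],"gripper":1},{"offset":[0,-0.16,-0.29],"rot":[0,0,0],"gripper":1},{"offset":[0,-0.16,-0.29],"rot":[0,0,0],"gripper":1}]'

```text
time_s: 5.85
eef_pos: [497.5, 43.1, 313.2]
ee_rot: [0.116, 0.588, 0.785, 0.155]
force: [-2.9, -1.0, -7.6]
grip_width: 0.124
grip_force: 19.8
```

Request:
step_arm --plan '[{"offset":[0,-0.08,-0.15],"rot":[0,0,0],"gripper":1},{"offset":[0,-0.17,-0.29],"rot":[0,0,0],"gripper":1},{"offset":[0,-0.17,-0.29],"rot":[0,0,0],"gripper":1}]'

```text
time_s: 6.15
eef_pos: [495.0, 42.4, 315.3]
ee_rot: [0.116, 0.588, 0.785, 0.155]
force: [-2.8, -0.3, -7.4]
grip_width: 0.13
grip_force: 19.8
```

Request:
step_arm --plan '[{"offset":[0,-0.08,-0.14],"rot":[0,0,0],"gripper":1},{"offset":[0,-0.16,-0.28],"rot":[0,0,0],"gripper":1},{"offset":[0,-0.16,-0.28],"rot":[0,0,0],"gripper":1}]'

```text
time_s: 6.45
eef_pos: [492.6, 41.6, 317.3]
ee_rot: [0.116, 0.588, 0.785, 0.155]
force: [-2.9, 0.4, -5.7]
grip_width: 0.127
grip_force: 19.8
```

Request:
step_arm --plan '[{"offset":[0,-0.08,-0.14],"rot":[0,0,0],"gripper":1},{"offset":[0,-0.17,-0.29],"rot":[0,0,0],"gripper":1},{"offset":[0,-0.17,-0.29],"rot":[0,0,0],"gripper":1}]'

```text
time_s: 6.75
eef_pos: [490.0, 40.9, 319.4]
ee_rot: [0.116, 0.588, 0.785, 0.155]
force: [-1.6, 1.6, -5.8]
grip_width: 0.128
grip_force: 19.8
```

Request:
step_arm --plan '[{"offset":[0,-0.09,-0.14],"rot":[0,0,0],"gripper":1},{"offset":[0,-0.18,-0.28],"rot":[0,0,0],"gripper":1},{"offset":[0,-0.18,-0.28],"rot":[0,0,0],"gripper":1}]'

```text
time_s: 7.05
eef_pos: [487.4, 40.1, 321.4]
ee_rot: [0.116, 0.588, 0.785, 0.155]
force: [0.2, 2.8, -3.4]
grip_width: 0.127
grip_force: 19.9
```

Request:
step_arm --plan '[{"offset":[0,-0.09,-0.14],"rot":[0,0,0],"gripper":1},{"offset":[0,-0.18,-0.28],"rot":[0,0,0],"gripper":1},{"offset":[0,-0.18,-0.28],"rot":[0,0,0],"gripper":1}]'

```text
time_s: 7.35
eef_pos: [484.8, 39.3, 323.3]
ee_rot: [0.117, 0.588, 0.785, 0.155]
force: [-0.5, 3.6, -2.7]
grip_width: 0.129
grip_force: 19.9
```

Request:
step_arm --plan '[{"offset":[0,-0.09,-0.14],"rot":[0,0,0],"gripper":1},{"offset":[0,-0.18,-0.27],"rot":[0,0,0],"gripper":1},{"offset":[0,-0.18,-0.27],"rot":[0,0,0],"gripper":1}]'

```text
time_s: 7.65
eef_pos: [482.3, 38.6, 325.1]
ee_rot: [0.117, 0.588, 0.785, 0.155]
force: [0.8, 4.5, -0.7]
grip_width: 0.131
grip_force: 20.0
```

Request:
step_arm --plan '[{"offset":[0,-0.09,-0.14],"rot":[0,0,0],"gripper":1},{"offset":[0,-0.19,-0.27],"rot":[0,0,0],"gripper":1},{"offset":[0,-0.19,-0.27],"rot":[0,0,0],"gripper":1}]'

```text
time_s: 7.95
eef_pos: [479.7, 37.8, 327.0]
ee_rot: [0.117, 0.588, 0.785, 0.155]
force: [0.8, 5.3, -0.4]
grip_width: 0.129
grip_force: 20.0
```

```bash
python3 - <<'E'
from h import *
rep(.91);print(tiltcam())
E
```

```text
[ 0.78756797  5.31166389 -0.41885577] tangential -2.0174202093979585 radial 1.0377750827510497 [ 0.74327875 -0.15942181  0.28126681] [-0.44477998 -1.437052    5.5514832 ]
(np.float64(0.9038005515158314), np.float64(0.2740202524922341), 300)
```

Tilt is 0.904 and free so far. I'll continue in small steps.

Request:
step_arm --plan '[{"offset":[0,-0.1,-0.14],"rot":[0,0,0],"gripper":1},{"offset":[0,-0.2,-0.27],"rot":[0,0,0],"gripper":1},{"offset":[0,-0.2,-0.27],"rot":[0,0,0],"gripper":1}]'

```text
time_s: 8.3
eef_pos: [477.0, 37.0, 328.8]
ee_rot: [0.117, 0.588, 0.785, 0.155]
force: [1.2, 5.5, 1.0]
grip_width: 0.13
grip_force: 20.0
```

Request:
step_arm --plan '[{"offset":[0,-0.1,-0.14],"rot":[0,0,0],"gripper":1},{"offset":[0,-0.2,-0.27],"rot":[0,0,0],"gripper":1},{"offset":[0,-0.2,-0.27],"rot":[0,0,0],"gripper":1}]'

```text
time_s: 8.6
eef_pos: [474.3, 36.2, 330.6]
ee_rot: [0.117, 0.588, 0.785, 0.155]
force: [0.8, 5.2, 1.0]
grip_width: 0.13
grip_force: 20.0
```

Request:
step_arm --plan '[{"offset":[0,-0.1,-0.14],"rot":[0,0,0],"gripper":1},{"offset":[0,-0.2,-0.27],"rot":[0,0,0],"gripper":1},{"offset":[0,-0.2,-0.27],"rot":[0,0,0],"gripper":1}]'

```text
time_s: 8.9
eef_pos: [471.5, 35.4, 332.4]
ee_rot: [0.117, 0.588, 0.785, 0.155]
force: [1.2, 6.3, 1.1]
grip_width: 0.132
grip_force: 20.0
```

Request:
step_arm --plan '[{"offset":[0,-0.1,-0.13],"rot":[0,0,0],"gripper":1},{"offset":[0,-0.2,-0.26],"rot":[0,0,0],"gripper":1},{"offset":[0,-0.2,-0.26],"rot":[0,0,0],"gripper":1}]'

```text
time_s: 9.2
eef_pos: [469.6, 34.8, 333.6]
ee_rot: [0.117, 0.588, 0.785, 0.156]
force: [16.5, 9.7, -7.6]
grip_width: 0.127
grip_force: 19.8
```

Stop felt: about 16 N at the bar, roughly 24 N on the pin. I'll ease off slightly and wait for the pawl to fall clear.

Request:
step_arm --plan '[{"offset":[0,0.03,0.04],"rot":[0,0,0],"gripper":1},{"offset":[0,0.03,0.04],"rot":[0,0,0],"gripper":1},{"offset":[0,0.03,0.04],"rot":[0,0,0],"gripper":1},{"offset":[0,0.03,0.04],"rot":[0,0,0],"gripper":1},{"offset":[0,0.03,0.04],"rot":[0,0,0],"gripper":1},{"offset":[0,0.03,0.04],"rot":[0,0,0],"gripper":1},{"offset":[0,0.03,0.04],"rot":[0,0,0],"gripper":1},{"offset":[0,0.03,0.04],"rot":[0,0,0],"gripper":1}]'

```text
time_s: 10.0
eef_pos: [470.0, 34.9, 333.4]
ee_rot: [0.117, 0.588, 0.785, 0.156]
force: [12.6, 9.5, -6.4]
grip_width: 0.128
grip_force: 20.0
```

```bash
python3 - <<'E'
from h import *
rep(.96);print(tiltcam())
path([.962]+list(np.arange(.94,-.001,-.04)))
E
```

```text
[12.56992951  9.4811763  -6.36553256] tangential -15.697960553440431 radial 3.2197127755818493 [ 1.25876421 -1.33643556  0.34507002] [-0.97706943 -1.62607259  6.27816787]
(np.float64(0.9501292626965178), np.float64(0.2819749364830185), 283)
0.94 [-0.    0.29  0.39]
0.8999999999999999 [-0.    0.81  1.11]
0.8599999999999999 [-0.01  1.29  1.85]
0.8199999999999998 [-0.01  1.74  2.61]
0.7799999999999998 [-0.01  2.16  3.38]
0.7399999999999998 [-0.01  2.55  4.17]
0.6999999999999997 [-0.01  2.91  4.98]
0.6599999999999997 [-0.02  3.24  5.8 ]
0.6199999999999997 [-0.02  3.53  6.64]
0.5799999999999996 [-0.02  3.79  7.48]
0.5399999999999996 [-0.02  4.02  8.34]
0.49999999999999956 [-0.02  4.21  9.2 ]
0.4599999999999995 [-0.02  4.36 10.07]
0.4199999999999995 [-0.02  4.49 10.94]
0.37999999999999945 [-0.02  4.57 11.82]
0.3399999999999994 [-0.03  4.62 12.7 ]
0.2999999999999994 [-0.03  4.64 13.59]
0.25999999999999934 [-0.03  4.62 14.47]
0.2199999999999993 [-0.03  4.56 15.35]
0.17999999999999927 [-0.03  4.47 16.23]
0.13999999999999924 [-0.03  4.35 17.11]
0.0999999999999992 [-0.03  4.19 17.98]
0.059999999999999165 [-0.03  4.   18.84]
0.01999999999999913 [-0.03  3.77 19.69]
```

Request:
step_arm --plan '[{"offset":[0,0.29,0.39],"rot":[0,0,0],"gripper":1},{"offset":[0,0.55,0.75],"rot":[0,0,0],"gripper":1},{"offset":[0,0.81,1.11],"rot":[0,0,0],"gripper":1},{"offset":[0,1.29,1.85],"rot":[0,0,0],"gripper":1},{"offset":[0,1.74,2.61],"rot":[0,0,0],"gripper":1},{"offset":[0,2.16,3.38],"rot":[0,0,0],"gripper":1},{"offset":[0,2.55,4.17],"rot":[0,0,0],"gripper":1},{"offset":[0,2.91,4.98],"rot":[0,0,0],"gripper":1},{"offset":[0,3.24,5.8],"rot":[0,0,0],"gripper":1},{"offset":[0,3.53,6.64],"rot":[0,0,0],"gripper":1},{"offset":[0,3.75,7.3],"rot":[0,0,0],"gripper":1},{"offset":[0,3.75,7.3],"rot":[0,0,0],"gripper":1}]'

```text
time_s: 11.25
eef_pos: [529.5, 52.3, 278.9]
ee_rot: [0.116, 0.588, 0.785, 0.155]
force: [2.0, 4.9, 0.3]
grip_width: 0.133
grip_force: 21.8
```

```bash
python3 - <<'E'
from h import *
rep(.589);print(tiltcam())
path([.589,.565,.54,.52])
E
```

```text
[1.98422043 4.876265   0.31267958] tangential -1.5502938486785707 radial 2.8832722689142565 [ 0.63911748 -0.19013536  0.23546743] [-1.23932593 -1.48383578  4.54859701]
(np.float64(0.634770237305226), np.float64(0.23544712878152277), 270)
0.565 [-0.    0.15  0.51]
0.54 [-0.    0.28  1.04]
0.52 [-0.    0.39  1.47]
```

Request:
step_arm --plan '[{"offset":[0,0.08,0.25],"rot":[0,0,0],"gripper":1},{"offset":[0,0.15,0.51],"rot":[0,0,0],"gripper":1},{"offset":[0,0.22,0.77],"rot":[0,0,0],"gripper":1},{"offset":[0,0.28,1.04],"rot":[0,0,0],"gripper":1},{"offset":[0,0.28,1.04],"rot":[0,0,0],"gripper":1}]'

```text
time_s: 11.8
eef_pos: [535.3, 54.0, 270.8]
ee_rot: [0.116, 0.588, 0.785, 0.154]
force: [1.9, 3.3, 0.0]
grip_width: 0.127
grip_force: 21.9
```

Request:
step_arm --plan '[{"offset":[0,0.05,0.22],"rot":[0,0,0],"gripper":1},{"offset":[0,0.1,0.43],"rot":[0,0,0],"gripper":1},{"offset":[0,0.1,0.43],"rot":[0,0,0],"gripper":1}]'

```text
time_s: 12.1
eef_pos: [537.7, 54.7, 267.3]
ee_rot: [0.116, 0.588, 0.785, 0.154]
force: [1.4, 3.5, -0.3]
grip_width: 0.129
grip_force: 21.9
```

```bash
sed -i 's/def tiltcam():/def tiltcam(n="top"):/; s/c=capture("top");P/c=capture(n);P/' h.py; python3 - <<'E'
from h import *
rep(.52);print(tiltcam("scene"))
path([.52]+[.5,.48,.45,.42,.40,.38,.36,.34,.32])
E
```

```text
[ 1.44375247  3.54988842 -0.28498275] tangential -1.4256992036167182 radial 1.9164910941869515 [0.46469336 0.01669251 0.17699183] [-1.83674013 -1.61503298  5.17623782]
(np.float64(0.5198120432838613), np.float64(0.2800252322106549), 4468)
0.5 [-0.    0.09  0.43]
0.48 [-0.    0.18  0.87]
0.45 [-0.    0.29  1.52]
0.42 [-0.    0.38  2.18]
0.4 [-0.    0.43  2.61]
0.38 [-0.    0.47  3.05]
0.36 [-0.01  0.5   3.5 ]
0.34 [-0.01  0.52  3.94]
0.32 [-0.01  0.54  4.38]
```

Scene-camera tilt is 0.520, matching the command exactly, with no catching so far. Continuing down.

Request:
step_arm --plan '[{"offset":[0,0.09,0.43],"rot":[0,0,0],"gripper":1},{"offset":[0,0.18,0.87],"rot":[0,0,0],"gripper":1},{"offset":[0,0.18,0.87],"rot":[0,0,0],"gripper":1}]'

```text
time_s: 12.45
eef_pos: [542.6, 56.2, 259.6]
ee_rot: [0.116, 0.588, 0.785, 0.154]
force: [1.7, 3.6, 0.1]
grip_width: 0.125
grip_force: 22.0
```

```bash
python3 - <<'E'
from h import *
rep(.48);print(tiltcam("scene"))
path([.48]+[.45,.42,.40,.38,.36,.34,.32,.28,.24,.2,.16,.14,.12,.1])
E
```

```text
[1.74221659 3.61230226 0.14358497] tangential -1.108193696083091 radial 2.4395798058249323 [0.38149145 0.10285205 0.15967089] [-1.679996   -1.52891517  4.81039658]
(np.float64(0.4809300622447042), np.float64(0.2796013297672561), 4427)
0.45 [-0.    0.11  0.65]
0.42 [-0.    0.2   1.31]
0.4 [-0.    0.25  1.75]
0.38 [-0.    0.29  2.19]
0.36 [-0.    0.32  2.63]
0.34 [-0.    0.35  3.07]
0.32 [-0.    0.36  3.51]
0.28 [-0.01  0.36  4.4 ]
0.24 [-0.01  0.33  5.28]
0.2 [-0.01  0.26  6.16]
0.16 [-0.01  0.15  7.04]
0.14 [-0.01  0.09  7.47]
0.12 [-0.01  0.02  7.91]
0.1 [-0.01 -0.07  8.34]
```

Request:
step_arm --plan '[{"offset":[0,0.11,0.65],"rot":[0,0,0],"gripper":1},{"offset":[0,0.2,1.31],"rot":[0,0,0],"gripper":1},{"offset":[0,0.29,2.19],"rot":[0,0,0],"gripper":1},{"offset":[0,0.35,3.07],"rot":[0,0,0],"gripper":1},{"offset":[0,0.36,3.95],"rot":[0,0,0],"gripper":1},{"offset":[0,0.35,4.8],"rot":[0,0,0],"gripper":1},{"offset":[0,0.3,5.7],"rot":[0,0,0],"gripper":1},{"offset":[0,0.21,6.6],"rot":[0,0,0],"gripper":1},{"offset":[0,0.15,7.04],"rot":[0,0,0],"gripper":1},{"offset":[0,0.09,7.47],"rot":[0,0,0],"gripper":1},{"offset":[0,0.02,7.91],"rot":[0,0,0],"gripper":1},{"offset":[0,0.02,7.91],"rot":[0,0,0],"gripper":1}]'

```text
time_s: 13.7
eef_pos: [571.4, 64.5, 186.7]
ee_rot: [0.116, 0.588, 0.785, 0.154]
force: [2.9, 0.1, -2.1]
grip_width: 0.127
grip_force: 21.9
```

```bash
python3 - <<'E'
from h import *
rep(.12);print(tiltcam("scene"))
path([.12]+[.105,.09,.075,.06,.045,.03,.02,.01,0])
E
```

```text
[ 2.89618573  0.08894311 -2.12366906] tangential -2.4444601180673295 radial 2.5328415424036317 [-0.09807222 -0.0512684  -0.07913765] [-1.75154918 -1.5866259   5.06052337]
(np.float64(0.12139429372769074), np.float64(0.2801475503000187), 3637)
0.105 [-0.   -0.06  0.33]
0.09 [-0.   -0.13  0.65]
0.075 [ 0.   -0.2   0.97]
0.06 [ 0.   -0.27  1.3 ]
0.045 [ 0.   -0.35  1.62]
0.03 [ 0.   -0.44  1.94]
0.02 [ 0.   -0.5   2.15]
0.01 [ 0.   -0.56  2.36]
0 [ 0.   -0.63  2.57]
```

Request:
step_arm --plan '[{"offset":[0,-0.06,0.33],"rot":[0,0,0],"gripper":1},{"offset":[0,-0.13,0.65],"rot":[0,0,0],"gripper":1},{"offset":[0,-0.2,0.97],"rot":[0,0,0],"gripper":1},{"offset":[0,-0.27,1.3],"rot":[0,0,0],"gripper":1},{"offset":[0,-0.35,1.62],"rot":[0,0,0],"gripper":1},{"offset":[0,-0.4,1.78],"rot":[0,0,0],"gripper":1},{"offset":[0,-0.44,1.94],"rot":[0,0,0],"gripper":1},{"offset":[0,-0.5,2.15],"rot":[0,0,0],"gripper":1},{"offset":[0,-0.56,2.36],"rot":[0,0,0],"gripper":1},{"offset":[0,-0.56,2.36],"rot":[0,0,0],"gripper":1},{"offset":[0,-0.56,2.36],"rot":[0,0,0],"gripper":1}]'

```text
time_s: 14.85
eef_pos: [574.9, 65.6, 163.0]
ee_rot: [0.116, 0.588, 0.785, 0.154]
force: [0.3, -2.2, -2.5]
grip_width: 0.128
grip_force: 21.6
```

```bash
python3 - <<'E'
from h import *
rep(.01);print(tiltcam("scene"))
E
```

```text
[ 0.29385073 -2.19889699 -2.48399435] tangential -2.480595559980358 radial -0.3522882292047536 [-0.50977935  0.29981359 -0.12234861] [-1.95514458 -1.57341846  5.35993808]
(np.float64(0.008895475684100883), np.float64(0.13597676497308084), 3317)
```

Request:
step_arm --plan '[{"offset":[0,-0.03,0.1],"rot":[0,0,0],"gripper":1},{"offset":[0,-0.06,0.2],"rot":[0,0,0],"gripper":1},{"offset":[0,-0.06,0.2],"rot":[0,0,0],"gripper":1},{"offset":[0,-0.06,0.2],"rot":[0,0,0],"gripper":1}]'

```text
time_s: 15.3
eef_pos: [575.1, 65.6, 161.1]
ee_rot: [0.116, 0.588, 0.785, 0.154]
force: [-2.4, -3.1, -0.0]
grip_width: 0.128
grip_force: 21.9
```

```bash
python3 - <<'E'
from h import *
rep(.0);print(tiltcam("scene"))
path([0.0]+[.02,.04,.06,.09,.12,.15,.18,.21,.24,.26,.28,.29])
E
```

```text
[-2.4247086  -3.07659817 -0.01812187] tangential -0.018121871962358704 radial -3.1827997814202003 [-0.61951289  0.57139067 -0.16839991] [-1.94932814 -1.55235293  5.67234838]
(np.float64(0.0005025985362839879), np.float64(-1.0156562288512887), 3276)
0.02 [-0.    0.13 -0.42]
0.04 [-0.    0.24 -0.85]
0.06 [-0.    0.35 -1.28]
0.09 [-0.    0.5  -1.92]
0.12 [-0.    0.63 -2.57]
0.15 [ 0.    0.73 -3.23]
0.18 [ 0.    0.82 -3.89]
0.21 [ 0.    0.89 -4.54]
0.24 [ 0.    0.94 -5.21]
0.26 [ 0.    0.96 -5.65]
0.28 [ 0.    0.97 -6.09]
0.29 [ 0.    0.97 -6.31]
```

The board is flat (tilt 0.0005, weight off). Next I raise it to 0.29, above the first notch and below the second.

Request:
step_arm --plan '[{"offset":[0,0,0],"rot":[0,0,0],"gripper":1},{"offset":[0,0.13,-0.42],"rot":[0,0,0],"gripper":1},{"offset":[0,0.24,-0.85],"rot":[0,0,0],"gripper":1},{"offset":[0,0.35,-1.28],"rot":[0,0,0],"gripper":1},{"offset":[0,0.5,-1.92],"rot":[0,0,0],"gripper":1},{"offset":[0,0.63,-2.57],"rot":[0,0,0],"gripper":1},{"offset":[0,0.73,-3.23],"rot":[0,0,0],"gripper":1},{"offset":[0,0.82,-3.89],"rot":[0,0,0],"gripper":1},{"offset":[0,0.89,-4.54],"rot":[0,0,0],"gripper":1},{"offset":[0,0.94,-5.21],"rot":[0,0,0],"gripper":1},{"offset":[0,0.97,-6.09],"rot":[0,0,0],"gripper":1},{"offset":[0,0.97,-6.31],"rot":[0,0,0],"gripper":1}]'

```text
time_s: 16.55
eef_pos: [560.4, 61.4, 224.1]
ee_rot: [0.116, 0.588, 0.785, 0.155]
force: [-0.7, -3.5, -4.8]
grip_width: 0.129
grip_force: 20.9
```

Request:
step_arm --plan '[{"offset":[0,0,0],"rot":[0,0,0],"gripper":1},{"offset":[0,0,0],"rot":[0,0,0],"gripper":1},{"offset":[0,0,0],"rot":[0,0,0],"gripper":1}]'

```text
time_s: 16.85
eef_pos: [560.8, 61.6, 223.1]
ee_rot: [0.116, 0.588, 0.785, 0.155]
force: [0.1, -3.0, -3.2]
grip_width: 0.131
grip_force: 21.0
```

```bash
python3 - <<'E'
from h import *
rep(.29);print(tiltcam("scene"))
path([0.29]+[.27,.25,.24,.23,.22,.21,.2,.19])
E
```

```text
[ 0.05883378 -3.02535748 -3.16047244] tangential -2.8047584626009128 radial -1.6535273224737295 [-0.62042192  0.28076466 -0.23860496] [-1.871557   -1.49257085  5.51396572]
(np.float64(0.28442170356486735), np.float64(0.27791229396152156), 4051)
0.27 [-0.   -0.01  0.44]
0.25 [-0.   -0.03  0.88]
0.24 [-0.   -0.04  1.1 ]
0.23 [-0.   -0.05  1.32]
0.22 [-0.   -0.07  1.54]
0.21 [-0.   -0.09  1.76]
0.2 [-0.   -0.11  1.98]
0.19 [-0.   -0.13  2.2 ]
```

Request:
step_arm --plan '[{"offset":[0,0,0.22],"rot":[0,0,0],"gripper":1},{"offset":[0,-0.01,0.44],"rot":[0,0,0],"gripper":1},{"offset":[0,-0.02,0.66],"rot":[0,0,0],"gripper":1},{"offset":[0,-0.03,0.88],"rot":[0,0,0],"gripper":1},{"offset":[0,-0.04,1.1],"rot":[0,0,0],"gripper":1},{"offset":[0,-0.05,1.2],"rot":[0,0,0],"gripper":1},{"offset":[0,-0.05,1.2],"rot":[0,0,0],"gripper":1}]'

```text
time_s: 17.6
eef_pos: [564.7, 62.7, 211.7]
ee_rot: [0.116, 0.588, 0.785, 0.154]
force: [-0.0, -3.8, -3.7]
grip_width: 0.129
grip_force: 21.1
```

Request:
step_arm --plan '[{"offset":[0,-0.01,0.11],"rot":[0,0,0],"gripper":1},{"offset":[0,-0.02,0.22],"rot":[0,0,0],"gripper":1},{"offset":[0,-0.02,0.22],"rot":[0,0,0],"gripper":1}]'

```text
time_s: 17.9
eef_pos: [565.3, 62.8, 209.6]
ee_rot: [0.116, 0.588, 0.785, 0.155]
force: [-0.9, -3.7, -2.3]
grip_width: 0.13
grip_force: 21.1
```

Request:
step_arm --plan '[{"offset":[0,-0.01,0.11],"rot":[0,0,0],"gripper":1},{"offset":[0,-0.02,0.22],"rot":[0,0,0],"gripper":1},{"offset":[0,-0.02,0.22],"rot":[0,0,0],"gripper":1}]'

```text
time_s: 18.2
eef_pos: [566.0, 63.1, 207.5]
ee_rot: [0.116, 0.588, 0.785, 0.155]
force: [-0.8, -3.8, -2.2]
grip_width: 0.127
grip_force: 21.0
```

```bash
python3 - <<'E'
from h import *
rep(.21);print(tiltcam("scene"))
E
```

```text
[-0.82120786 -3.79970056 -2.19722038] tangential -1.764816473707517 radial -2.260268346508807 [-0.57542579  0.59232843 -0.18496375] [-2.40080506 -1.59906878  6.56726726]
(np.float64(0.20815282807976834), np.float64(0.27941734430198334), 3875)
```

Request:
step_arm --plan '[{"offset":[0,-0.01,0.1],"rot":[0,0,0],"gripper":1},{"offset":[0,-0.02,0.2],"rot":[0,0,0],"gripper":1},{"offset":[0,-0.02,0.2],"rot":[0,0,0],"gripper":1},{"offset":[0,-0.02,0.2],"rot":[0,0,0],"gripper":1}]'

```text
time_s: 18.65
eef_pos: [566.5, 63.2, 205.7]
ee_rot: [0.116, 0.588, 0.785, 0.155]
force: [-2.3, -3.5, -0.5]
grip_width: 0.128
grip_force: 21.2
```

```bash
python3 - <<'E'
from h import *
rep(.20);print(tiltcam("scene"))
E
```

```text
[-2.26378601 -3.5410923  -0.54752579] tangential 0.09058749623487523 radial -3.2028474700567244 [-0.55361507  0.65303347 -0.19708182] [-2.50173554 -1.64660549  6.94403565]
(np.float64(0.20077668252203662), np.float64(0.2818336531309315), 3872)
```

Request:
step_arm --plan '[{"offset":[0,-0.01,0.08],"rot":[0,0,0],"gripper":1},{"offset":[0,-0.02,0.15],"rot":[0,0,0],"gripper":1},{"offset":[0,-0.02,0.15],"rot":[0,0,0],"gripper":1},{"offset":[0,-0.02,0.15],"rot":[0,0,0],"gripper":1}]'

```text
time_s: 19.1
eef_pos: [566.9, 63.3, 204.3]
ee_rot: [0.116, 0.588, 0.785, 0.155]
force: [-3.4, -2.6, -0.1]
grip_width: 0.125
grip_force: 21.4
```

```bash
python3 - <<'E'
from h import *
rep(.20);print(tiltcam("scene"))
E
```

```text
[-3.41609416 -2.55276906 -0.06256506] tangential 0.7313797220757866 radial -3.9229300204458273 [-0.49825391  0.68743753 -0.07097041] [-2.08169302 -1.5525817   5.57414624]
(np.float64(0.19412702590799297), np.float64(0.27777294915662754), 3853)
```

The bar's load has gone over to the pawl (tangential force went from -2.8 to +0.7 N, with the soft compliance expected of the pawl). I'll ease up 1 mm, open, and check before withdrawing.

Request:
step_arm --plan '[{"offset":[0,0.01,-0.1],"rot":[0,0,0],"gripper":1},{"offset":[0,0.01,-0.1],"rot":[0,0,0],"gripper":1},{"offset":[0,0.01,-0.1],"rot":[0,0,0],"gripper":1.5},{"offset":[0,0.01,-0.1],"rot":[0,0,0],"gripper":2},{"offset":[0,0.01,-0.1],"rot":[0,0,0],"gripper":3},{"offset":[0,0.01,-0.1],"rot":[0,0,0],"gripper":4},{"offset":[0,0.01,-0.1],"rot":[0,0,0],"gripper":4},{"offset":[0,0.01,-0.1],"rot":[0,0,0],"gripper":4}]'

```text
time_s: 19.95
eef_pos: [566.6, 63.2, 205.2]
ee_rot: [0.116, 0.588, 0.785, 0.155]
force: [0.1, 0.1, 0.4]
grip_width: 0.471
grip_force: 0.0
```

```bash
python3 - <<'E'
from h import *
rep(.20);print(tiltcam("scene"),sense()["grip_width"])
E
```

```text
[0.05946413 0.06398891 0.43924101] tangential 0.41560966300360475 radial 0.16064821257120526 [-0.05208686  0.21499702 -0.01136962] [-2.3538372  -1.64258839  6.45464203]
(np.float64(0.19576160880885687), np.float64(0.2760295030105166), 3848) 0.46667614008533304
```

The board holds at 0.196 on its own. Withdrawing along the fingers.

Request:
step_arm --plan '[{"offset":[0,0,-2],"rot":[0,0,0],"gripper":4},{"offset":[0,0,-4],"rot":[0,0,0],"gripper":4},{"offset":[0,0,-7],"rot":[0,0,0],"gripper":4},{"offset":[0,0,-11],"rot":[0,0,0],"gripper":4},{"offset":[0,0,-15],"rot":[0,0,0],"gripper":4},{"offset":[0,0,-18],"rot":[0,0,0],"gripper":4},{"offset":[0,0,-18],"rot":[0,0,0],"gripper":4},{"offset":[0,0,-18],"rot":[0,0,0],"gripper":4}]'

```text
time_s: 20.8
eef_pos: [501.0, 44.1, 371.8]
ee_rot: [0.116, 0.588, 0.785, 0.155]
force: [0.2, -0.2, -0.1]
grip_width: 0.465
grip_force: 0.0
```

```bash
python3 - <<'E'
from h import *
print(sense()["force"],tiltcam("scene"))
c=capture("scene");cv2.imwrite("pics/end.png",cv2.resize(c["color"][...,::-1],(800,600)))
E
```

```text
[ 0.2161607  -0.17673141 -0.09962044] (np.float64(0.19488973956493083), np.float64(0.27511353846533737), 3830)
```

View pics/end.png

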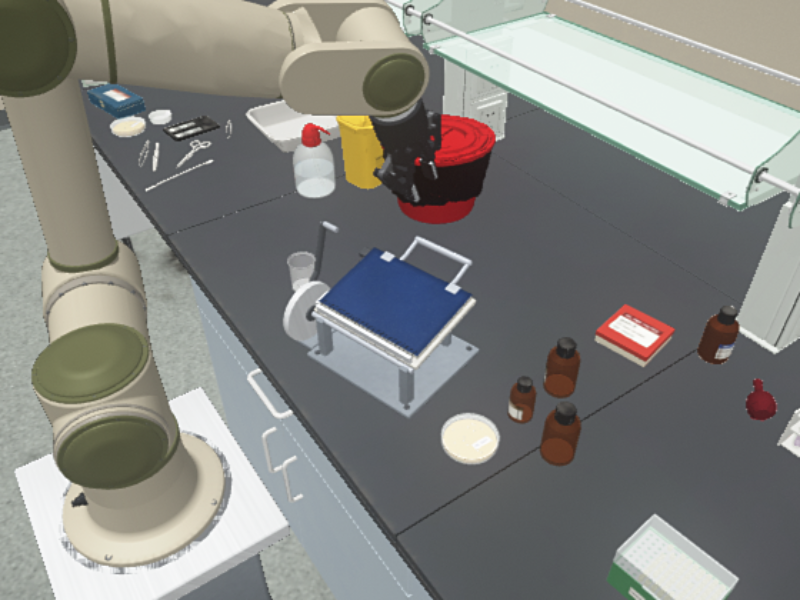

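The board rests at a tilt of 0.195 with its bar at (443,250). The gripper is clear at (405,180), and the beaker (300,268), bottle (522,400) and dish (470,438) stand where they were.

```bash
python3 -c "
from rig import *
print(finish_job())"
```

```text
the job is handed in; nothing more can be done
None
```

The job is handed in; the judge returned no verdict. I raised the board to its top stop (about 24 N by my estimate, limit 45 N), lowered it flat, and left it on the pawl in its first notch at a tilt of about 0.195 rad, with the gripper clear and the beaker, bottle and dish apparently unmoved.

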